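Stagger a slotted ballast disc on a mic desk base

ROBOT

A 6-joint arm with a two-finger parallel gripper is mounted at the origin on the work surface. World frame = base frame: x ahead of the robot, y to its left, z up, the work surface at z = 0. Lengths are in mm, angles in rad, forces in N, time in s.
With the tool pointing down it reaches from about 425 to 1125 mm from the base axis. Payload 14.9 kg.
Tool frame: the origin (TCP) lies midway between the tips of the shut fingers; the grasp point (between the pads) lies 19 mm behind it; y points along the fingers, z is the direction in which the jaws open and shut, and the axes are right-handed (so a half turn about y gives the same grasp; the last joint's range is limited). The gripper opens to 91 mm and grips with 3 to 60 N. Pads are 32 mm wide; open, the fingers measure 118 mm over their backs; the gripper's body (76 mm by 178 mm) begins 60 mm behind the grasp point.
Start: joints at [1.107, 0.379, 1.734, -0, 1.028, -0.033], TCP at [292.327, 636.053, 213.932] pointing down, gripper open.
Joint ranges: [-2.77, 2.77], [-0.74, 2.19], [0, 2.66], [-1.06, 4.2], [0.31, 2.87], [-3.08, 3.08]. Speed limits (rad/s): [1.89, 1.89, 2.39, 3.14, 3.14, 3.14].

INTERFACE

Orientations are given as a 3x3 rotation matrix whose columns are the frame's x, y, z axes.
In Python, from plant import robot gives the robot as it stands. The module is installed in compiled form; this text tells all that it offers.
- The arm moves only by the tool drive_tool, never from a script. Its argument "series" is a list that holds one entry, the list of rows, each a list of 6 numbers: the shift along the tool's x, y, z in m, then the turn, a rotation vector about the tool's x, y, z in degrees. In form: [[[tx, ty, tz, wx, wy, wz], ...]]. A call has 1 to 10 rows; each row shifts and turns the commanded pose from where the row before left it, along the tool's axes as they then stand; what a row does not reach is not made up. A row lasts 1/10 s, in which the tool goes at most 50 mm and 8.59 degrees, less where a joint would pass 70% of its speed; a pose out of reach is approached as far as the arm can. A call is refused whole if a number of a shift passes 0.05 or a number of a turn 8.59, either way. A call with a gripper value outside its range is refused whole. "claw" is the gripper's target within -1 to 1 (fully open at 1, half-way at 0, shut at -1), set as the call begins (left out, the last holds). The fingers move at their own pace and stop on an object; the grip force is fixed at half the most. Time passes only in rows, so rows that do not move let the fingers close. It gives the time, the measured TCP pose, the force and the opening at its end, in the units of the state.
- robot.sense(): the state, without advancing time (a new reading comes with each control period).
- robot.get_image(name): name is "scene" or "top" or "wrist"; returns the picture (384x512x3 uint8, red, green, blue); there is no depth.
- robot.camera_model(name): a dict with "fx", "fy", "cx", "cy" (pixels), "dist_coeffs" ([k1, k2, p1, p2, k3] as OpenCV has them; the pictures are not rectified), "origin" and "rotation" of the camera in the world. Camera axes: x right, y up, looking along -z (the intrinsics and any distortion apply to the point x, -y, -z); pixel columns grow to the right and rows downward; lengths in mm; the calibration is good to about 2 mm. A picture is of the moment at which its call begins: read the wrist's pose just before it. camera_model takes no time and is no camera call; for the wrist camera it gives the pose at the moment of the call.
- robot.close_job(): hands the job in, once; it reports no verdict.
The state is a dict: "time_s": time; "qpos": joint angles; "joint_vel": joint speeds; "tau": joint torques, N m; "tcp_pos": TCP position; "orientation": TCP orientation; "wrist_force": force on the tool from outside, world axes, zero at the start; "moment": the same for the moment, N m; "width": finger opening in mm.
Only numpy, scipy, OpenCV 4.12 (cv2) and the standard library are available. Lean on these libraries where they do the work, as an engineer would, in place of code of your own. Each camera call takes 0.05 s, during which the arm holds its last target.

TASK

Load the brass slotted ballast disc onto the steel desk base, flat on top of the silver disc that is already there with the stem in its slot, and with its slot facing the opposite way from the silver disc's slot so that neither can slide off. Set it down gently rather than dropping it, let go, and leave the black slotted disc where it lies.

Things in the scene. Friction and masses are not known exactly. Their poses are not given: they have to be found in the camera images.
- brass_disc: Loose brass disc, 60 mm across, 14 mm thick, about 250 g, lying flat. Slot 18 mm wide, open at the rim, ending 9 mm past the centre. Parallel grip flats 56 mm apart (at y = +28 and -28 mm, 21 mm long about x = 0). Origin: centre of the underside; x from the centre out through the slot's open end, z up. Not the smaller plain brass collar with a round hole, which also lies there.
- desk_base: Mic desk base, fixed: dark steel plate 120 mm across, 12 mm thick, with an upright dark stem in its middle, 8 mm thick, top 65 mm above the shelf. Origin: on the stem axis at the plate's underside; z up. A loose silver slotted disc, shaped and sized as the brass one, already lies on the plate around the stem; its top is 26 mm above the shelf.
- steel_slot (a point): The open end of the silver disc's slot (18 mm wide): the point on its rim, 30 mm from the silver disc's centre, at mid thickness. x points from the silver disc's centre out through the slot's open end, z up.
- black_disc: Loose black slotted disc of the same shape and size as the brass one, lying flat on the shelf; a bystander, to be left alone. Origin: centre, on its underside; x out through the slot's open end.
Things that resemble listed ones, but are neither listed nor needed, are in the scene too. What is shaped like the brass_disc but green or purple is not meant.

How it is judged:
By the outcome, as a careful person would: the job done as asked, in the order asked, and still so for the second after the job is handed in, with the robot touching nothing.
It also fails if it takes over 40 s, if anything falls off the work surface, if the arm or the gripper's body presses on something with over 40 N, if the wrist force passes 120 N, or if a joint passes its speed limit or range.

## Working session

There is one attempt and no reset: what is moved stays moved. The work goes in short steps, Python scripts to look and compute and a tool call to move; the robot and the scene stay as the last step left them, time stands still between calls to the robot, and variables do not carry over. Pictures are saved under pics/ and viewed, and the job is handed in when it is done.

Besides the shell and the picture viewer there is one more tool, called after ">>>" as name(argument=value, ...), one argument or row to a line, values as JSON. drive_tool: Moves the arm, as the interface text tells. Its arguments: {"type":"object","properties":{"series":{"type":"array","items":{"type":"array","items":{"type":"array","items":{"type":"number"}}}},"claw":{"type":"number"}},"required":["series"]}

```bash
mkdir -p pics
python3 - <<'E'
from plant import robot
import cv2
s=robot.sense()
for k,v in s.items(): print(k,v)
for n in ("scene","top","wrist"):
    m=robot.camera_model(n); print(n,m)
    im=robot.get_image(n); cv2.imwrite(f"pics/{n}0.png",im[:,:,::-1])
E
```

```text
time_s 0.0
qpos [ 1.10670394e+00  3.79417840e-01  1.73476673e+00 -9.14744787e-06
  1.02850212e+00 -3.32991116e-02]
joint_vel [ 0.00061534  0.00103321  0.00069475 -0.00125689  0.00185455 -0.00012144]
tau [-2.93717669e-03 -7.63691711e+01 -4.34379137e+01  6.48710132e-02
  4.23994835e-02 -5.75540298e-05]
tcp_pos [292.14564919 635.69154886 213.28872718]
orientation [[ 9.08636735e-01 -4.82698772e-04  4.17587178e-01]
 [-4.17587456e-01 -9.81829120e-04  9.08636205e-01]
 [-2.85983289e-05 -9.99999402e-01 -1.09369496e-03]]
wrist_force [-0.24164199 -0.10514796  0.13341247]
moment [ 0.01746907 -0.02529279  0.0134635 ]
width 91.6173225388948
scene {'fx': 497.96749585963624, 'fy': 497.96749585963624, 'cx': 265.6942846203398, 'cy': 193.65456126728418, 'dist_coeffs': array([-0.19782509,  0.        ,  0.        ,  0.        ,  0.        ]), 'origin': array([899.09989187, 304.14072794, 863.18268947]), 'rotation': array([[-0.59176248, -0.67700107,  0.43759195],
       [ 0.80605989, -0.49075544,  0.33079686],
       [-0.0091992 ,  0.54847849,  0.83611406]])}
top {'fx': 433.24128184318073, 'fy': 433.24128184318073, 'cx': 256.5292232881196, 'cy': 198.9337363419541, 'dist_coeffs': array([0.00391621, 0.        , 0.        , 0.        , 0.        ]), 'origin': array([323.98315565, -32.33150771, 824.20351857]), 'rotation': array([[ 0.00437098,  0.9831509 , -0.18274354],
       [-0.99997283,  0.0053821 ,  0.00503744],
       [ 0.0059361 ,  0.18271656,  0.98314771]])}
wrist {'fx': 337.8394061463758, 'fy': 337.8394061463758, 'cx': 256.0266966858701, 'cy': 195.90653866420206, 'dist_coeffs': array([-0.00445701,  0.        ,  0.        ,  0.        ,  0.        ]), 'origin': array([216.39797795, 671.47062235, 384.34887706]), 'rotation': array([[ 0.4169114 , -0.86890228, -0.26682152],
       [ 0.90894502,  0.39791084,  0.12444239],
       [-0.00195711, -0.29440755,  0.95567796]])}
```

View pics/scene0.png

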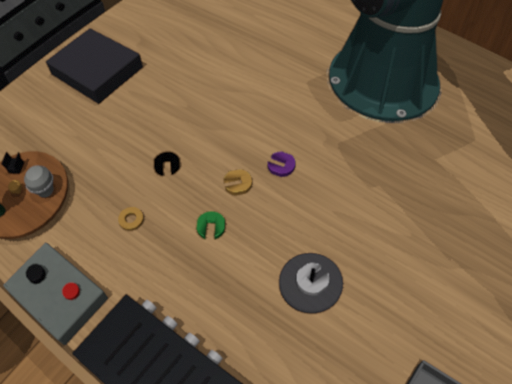

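View pics/top0.png

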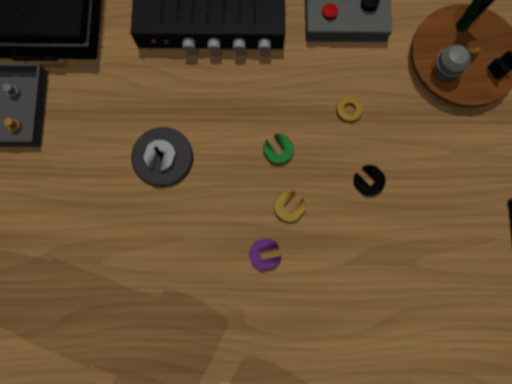

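View pics/wrist0.png

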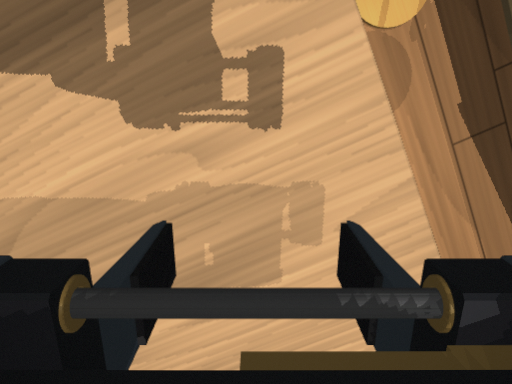

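The scene view has the brass disc at (238,182), the base with the silver disc at (312,282), the black disc at (167,163), and the plain collar at (131,218). In the top view they are at (290,207), (162,157), (370,181) and (349,109). The green and purple discs are lookalikes. The wrist view shows only bare table.

```bash
cat > h.py <<'E'
import numpy as np, cv2
def K(m): return np.array([[m['fx'],0,m['cx']],[0,m['fy'],m['cy']],[0,0,1]])
def rays(m,px):
    p=cv2.undistortPoints(np.asarray(px,float).reshape(-1,1,2),K(m),np.asarray(m['dist_coeffs'])).reshape(-1,2)
    d=np.c_[p[:,0],-p[:,1],-np.ones(len(p))]@np.asarray(m['rotation']).T
    return np.asarray(m['origin']),d/np.linalg.norm(d,axis=1)[:,None]
def onplane(m,px,z):
    o,d=rays(m,px); t=(z-o[2])/d[:,2]; return o+d*t[:,None]
def proj(m,P):
    c=(np.asarray(P,float).reshape(-1,3)-m['origin'])@m['rotation']
    c=c*[1,-1,-1]
    return cv2.projectPoints(c.reshape(-1,1,3),np.zeros(3),np.zeros(3),K(m),np.asarray(m['dist_coeffs']))[0].reshape(-1,2)
def tri(ms,pxs):
    A=np.zeros((3,3));b=np.zeros(3);L=[]
    for m,p in zip(ms,pxs):
        o,d=rays(m,[p]);d=d[0];M=np.eye(3)-np.outer(d,d);A+=M;b+=M@o;L.append((o,M))
    X=np.linalg.solve(A,b); return X,[np.linalg.norm(M@(X-o)) for o,M in L]
def crop(im,c,r,s,fn):
    u,v=int(c[0]),int(c[1]); y0=max(v-r,0);x0=max(u-r,0)
    k=im[y0:v+r,x0:u+r,::-1]; cv2.imwrite(fn,cv2.resize(k,None,fx=s,fy=s,interpolation=cv2.INTER_CUBIC)); return x0,y0
E
python3 - <<'E'
from plant import robot
import cv2,numpy as np
from h import *
ms={n:robot.camera_model(n) for n in("scene","top")}
im={n:cv2.imread(f"pics/{n}0.png")[:,:,::-1] for n in ms}
C={'brass':{'scene':(238,182),'top':(290,207)},'base':{'scene':(312,282),'top':(162,157)},'black':{'scene':(167,163),'top':(370,181)}}
for k,v in C.items():
    print(k,tri([ms['scene'],ms['top']],[v['scene'],v['top']]))
    for n in ms: print(n,onplane(ms[n],[v[n]],14))
a=[]
for n in ms:
  for k in('brass','base'):
    c=C[k][n]; crop(im[n],c,36,5,f"pics/c.png"); a.append(cv2.imread("pics/c.png"))
cv2.imwrite("pics/crops0.png",cv2.resize(np.vstack([np.hstack(a[:2]),np.hstack(a[2:])]),(600,600)))
E
```

```text
brass (array([ 460.61334329, -100.30038859,    4.80565088]), [np.float64(0.566891813891981), np.float64(0.566891813892005)])
scene [[465.079469   -95.44645192  14.        ]]
top [[ 459.36912972 -100.02598206   14.        ]]
base (array([558.184662  , 149.5793753 ,   4.89033068]), [np.float64(0.9994751333428196), np.float64(0.9994751333428463)])
scene [[561.28632635 152.06444174  14.        ]]
top [[556.06590471 146.69436403  14.        ]]
black (array([ 512.31521993, -255.81247917,    6.24876529]), [np.float64(0.47934394378776557), np.float64(0.47934394378773926)])
scene [[ 515.66717815 -250.25302303   14.        ]]
top [[ 510.78442064 -254.12932533   14.        ]]
```

View pics/crops0.png

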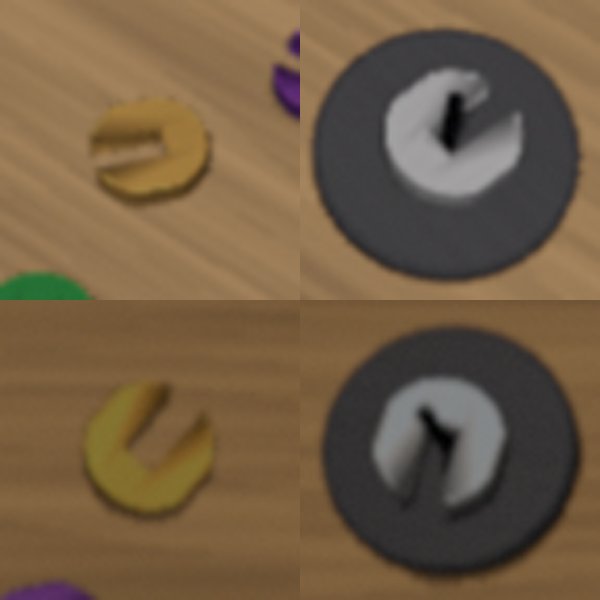

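The crops agree with each other. The brass slot opens at roughly -32° in world. The silver slot opens towards -x, roughly 165°. Next I'll work out moves that bring the wrist camera over the base first, then the brass disc.

```bash
cat > plan.py <<'E'
from plant import robot
from h import *
from scipy.spatial.transform import Rotation as Ro
def plan(target,yaw,n=None,p0=None,R0=None):
    """straight move; tool y down, tool z at world yaw(deg). prints needed tool-frame total shift & turn"""
    s=robot.sense(); p=np.array(s['tcp_pos']) if p0 is None else np.array(p0); R=np.array(s['orientation']) if R0 is None else R0
    z=np.array([np.cos(np.radians(yaw)),np.sin(np.radians(yaw)),0]); y=np.array([0,0,-1.]); Rt=np.c_[np.cross(y,z),y,z]
    print('pos',p.round(1),'yaw',np.degrees(np.arctan2(R[1,2],R[0,2])).round(2),'tilt',(R[:,1]).round(4),'t',s['time_s'],'F',np.round(s['wrist_force'],1),'w',round(s['width'],1))
    d=np.array(target)-p
    print('world d',d.round(1),'shift tool mm (now)',(R.T@d).round(2),' (in target frame)',(Rt.T@d).round(2),'turn deg',np.degrees(Ro.from_matrix(R.T@Rt).as_rotvec()).round(2))
E
python3 - <<'E'
from plan import *
s=robot.sense();m=robot.camera_model('wrist')
R=s['orientation'];print('cam off tool',R.T@(m['origin']-s['tcp_pos']),'\n',R.T@m['rotation'])
# footprint: world pt at z=20 for pixel (256,130)
q=onplane(m,[(256,130)],20)[0]; print('view pt tool',R.T@(q-s['tcp_pos']))
for z in (20,):
    off=(R.T@(q-s['tcp_pos']))
    for nm,P,yaw in(('base',[558,149,20],65.3),('brass',[460,-100,20],58)):
        zz=np.array([np.cos(np.radians(yaw)),np.sin(np.radians(yaw)),0]);y=np.array([0,0,-1.]);Rt=np.c_[np.cross(y,zz),y,zz]
        T=np.array(P)-Rt@off; print(nm,T,np.hypot(*T[:2])); plan(T,yaw)
E
```

```text
cam off tool [ -83.78442463 -170.98242564    0.67926908] 
 [[-7.64898996e-04 -9.55670269e-01 -2.94438027e-01]
 [ 9.79094247e-04  2.94437256e-01 -9.55670311e-01]
 [ 9.99999228e-01 -1.01927384e-03  7.10476501e-04]]
view pt tool [-44.9452357  193.45241003   0.32373061]
base [598.69783781 129.92475397 213.45241003] 612.6332856597013
pos [292.2 635.8 213.5] yaw 65.32 tilt [-4.e-04 -7.e-04 -1.e+00] t 0.15 F [ 0.   1.5 -1.3] w 91.4
world d [ 306.5 -505.8    0. ] shift tool mm (now) [ 4.8974e+02  2.6000e-01 -3.3162e+02]  (in target frame) [ 489.84   -0.   -331.48] turn deg [ 0.05  0.02 -0.  ]
brass [ 497.94417048 -124.09188536  213.45241003] 513.1736479305531
pos [292.2 635.8 213.5] yaw 65.32 tilt [-4.e-04 -7.e-04 -1.e+00] t 0.15 F [ 0.   1.5 -1.3] w 91.4
world d [ 205.7 -759.9    0. ] shift tool mm (now) [ 5.0427e+02  4.9000e-01 -6.0451e+02]  (in target frame) [ 577.15   -0.   -535.37] turn deg [0.05 7.32 0.  ]
```

>>> drive_tool(
  series=[
    [[0.04, 0, -0.027, 0, 0, 0], [0.04, 0, -0.027, 0, 0, 0], [0.04, 0, -0.027, 0, 0, 0], [0.04, 0, -0.027, 0, 0, 0], [0.04, 0, -0.027, 0, 0, 0], [0.04, 0, -0.027, 0, 0, 0], [0.04, 0, -0.027, 0, 0, 0], [0.04, 0, -0.027, 0, 0, 0], [0.04, 0, -0.027, 0, 0, 0], [0.04, 0, -0.027, 0, 0, 0]],
  ],
  claw=1,
)

```text
time_s: 1.15
tcp_pos: [543.7, 221.8, 214.0]
orientation: [[0.909, 0.0, 0.418], [-0.418, 0.0, 0.909], [0.0, -1.0, 0.0]]
wrist_force: [-0.1, -0.1, -0.6]
width: 91.2
```

>>> drive_tool(
  series=[
    [[0.03, 0, -0.02, 0, 0, 0], [0.03, 0, -0.02, 0, 0, 0], [0.02, 0, -0.015, 0, 0, 0], [0.01, 0, -0.005, 0, 0, 0], [0, 0, 0, 0, 0, 0], [0, 0, 0, 0, 0, 0], [0, 0, 0, 0, 0, 0]],
  ],
)

```text
time_s: 1.85
tcp_pos: [599.2, 132.6, 213.8]
orientation: [[0.909, -0.0, 0.417], [-0.417, 0.0, 0.909], [-0.0, -1.0, -0.0]]
wrist_force: [-0.5, -0.2, 0.4]
width: 91.4
```

```bash
cat > look.py <<'E'
import sys,pickle
from plan import *
def look(tag,cam='wrist'):
    s=robot.sense(); m=robot.camera_model(cam); im=robot.get_image(cam)
    cv2.imwrite(f"pics/{tag}.png",im[:,:,::-1]); pickle.dump((s,m,im),open(f"{tag}.pkl","wb"))
    print(s['time_s'],s['tcp_pos'],np.abs(s['joint_vel']).max()); return s,m,im
E
python3 -c "
from look import *
look('wA')"
```

```text
1.85 [599.16392283 132.58510198 213.83524122] 0.0027224777476005362
```

View pics/wA.png

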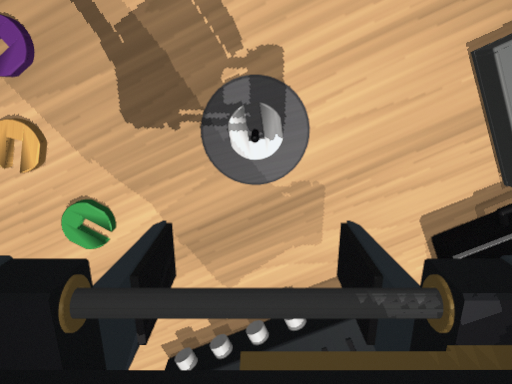

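The base is at (255,130) and the stem at (255,133). The gripper's shadow crosses the silver disc, so I'll zoom in and take a second, lower view for parallax.

>>> drive_tool(
  series=[
    [[-0.01, 0.03, 0, 0, 0, 0], [-0.01, 0.03, 0, 0, 0, 0], [-0.01, 0.02, 0.01, 0, 0, 0], [0, 0, 0.01, 0, 0, 0], [0, 0, 0, 0, 0, 0], [0, 0, 0, 0, 0, 0], [0, 0, 0, 0, 0, 0]],
  ],
)

```text
time_s: 2.6
tcp_pos: [581.7, 162.3, 135.2]
orientation: [[0.909, 0.002, 0.418], [-0.418, 0.0, 0.909], [0.001, -1.0, 0.001]]
wrist_force: [-0.6, 0.7, -0.3]
width: 91.2
```

```bash
python3 -c "
from look import *
s,m,im=look('wB')
c=proj(m,[558,149,26])[0];print(c, crop(im,c,75,4,'pics/wBc.png'))
s,m,im=pickle.load(open('wA.pkl','rb'));print(crop(im,(255,130),65,4,'pics/wAc.png'))
"
```

```text
2.6 [581.69756274 162.30076637 135.15583981] 0.005706042242490877
[229.57516518 174.93714422] (154, 99)
(190, 65)
```

View pics/wBc.png

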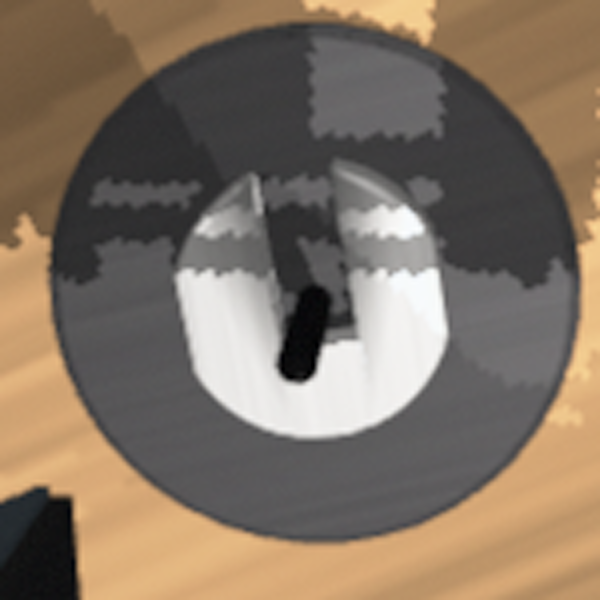

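View pics/wAc.png

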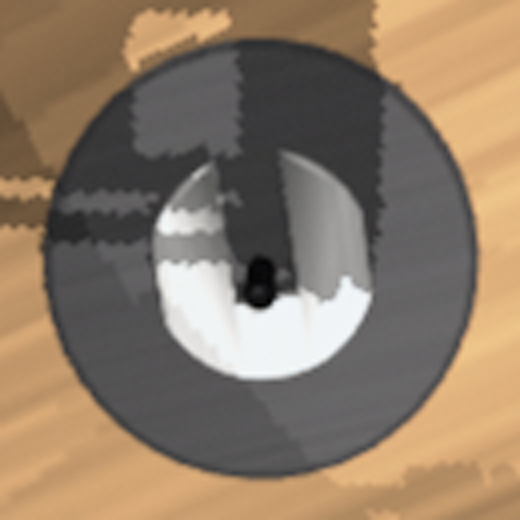

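View B shows the silver slot clearly: its mouth is at the crop top, (252,172) to (335,160), and its blind end near (340,333). The stem leans from (313,290) at its foot to (295,375) at its top. Next I'll fit the plate rim, the silver rim and the slot edges.

```bash
cat > fit.py <<'E'
from look import *
from scipy.optimize import least_squares
def circ(P,r=None):
    c0=P.mean(0)
    if r is None:
        f=lambda q:np.hypot(P[:,0]-q[0],P[:,1]-q[1])-q[2]
        s=least_squares(f,[*c0,30],loss='soft_l1',f_scale=.5)
    else:
        f=lambda q:np.hypot(P[:,0]-q[0],P[:,1]-q[1])-r
        s=least_squares(f,c0,loss='soft_l1',f_scale=.5)
    return s.x,np.median(np.abs(f(s.x)))
E
python3 - <<'E'
from fit import *
for tag,c in(('wA',(255,130)),('wB',(229,170))):
    s,m,im=pickle.load(open(tag+'.pkl','rb'))
    hsv=cv2.cvtColor(im,cv2.COLOR_RGB2HSV)
    k=((hsv[:,:,1]<70)).astype(np.uint8)   # grey = plate+disc
    win=np.zeros_like(k); cv2.circle(win,c,80,1,-1); k&=win
    k=cv2.morphologyEx(k,cv2.MORPH_OPEN,np.ones((3,3),np.uint8))
    cs,_=cv2.findContours(k,cv2.RETR_EXTERNAL,cv2.CHAIN_APPROX_NONE)
    cc=max(cs,key=cv2.contourArea).reshape(-1,2).astype(float)
    print(tag,'plate px ext',cc.min(0),cc.max(0))
    for z in(0,6,12): print(' plate z',z,circ(onplane(m,cc,z)[:,:2]))
E
python3 - <<'E'
import pickle,cv2,numpy as np
s,m,im=pickle.load(open('wB.pkl','rb'))
k=im[132:212,190:270,::-1]; g=np.clip(k.astype(float)*1.0,0,255).astype(np.uint8)
g=(255*(g/255.)**0.7).astype(np.uint8)
b=cv2.resize(g,(640,640)[:2],interpolation=cv2.INTER_CUBIC)[:600]
cv2.imwrite('pics/wBz.png',b)
E
```

```text
wA plate px ext [201.  75.] [308. 183.]
 plate z 0 (array([561.39830426, 148.56138494,  60.34100377]), np.float64(0.24134447909695922))
 plate z 6 (array([560.80517243, 148.86608476,  59.40028121]), np.float64(0.2376749534248006))
 plate z 12 (array([560.21203902, 149.17078067,  58.45955909]), np.float64(0.2340017483223562))
wB plate px ext [167. 105.] [298. 233.]
 plate z 0 (array([562.21063899, 147.754894  ,  60.94838965]), np.float64(0.20878256483989688))
 plate z 6 (array([561.09967588, 148.73619586,  59.75347685]), np.float64(0.20468726416194727))
 plate z 12 (array([559.98871066, 149.71750009,  58.55856269]), np.float64(0.20059137988604192))
```

View pics/wBz.png

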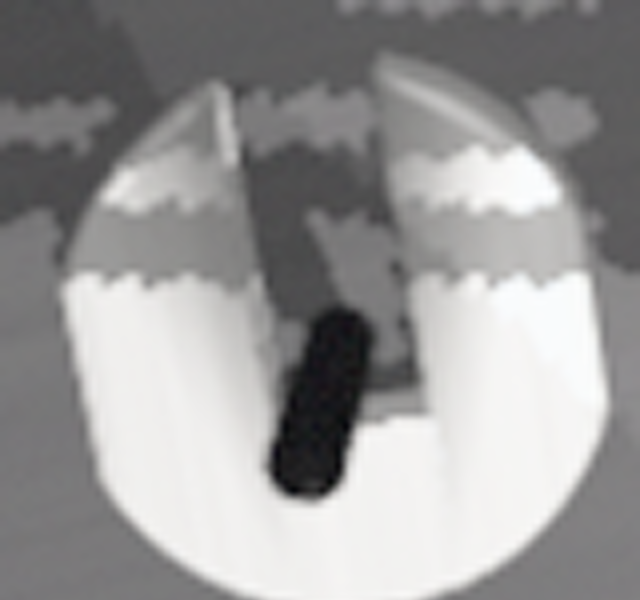

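Run:
```python
from fit import *
s,m,im=pickle.load(open('wB.pkl','rb'))
f=lambda u,v:(190+(u+.5)/8-.5,132+(v+.5)/8-.5)
pts={'Rmouth':(375,65),'Rend':(435,418),'Lmouth':(213,84),'flatL1':(62,290),'flatL2':(100,470),'flatR1':(588,280),'flatR2':(607,400)}
P={k:onplane(m,[f(*v)],26)[0][:2] for k,v in pts.items()}
for k,v in P.items(): print(k,v.round(1))
def ang(a,b): d=P[a]-P[b]; return np.degrees(np.arctan2(d[1],d[0])),np.hypot(*d)
print('slot R',ang('Rmouth','Rend'),'flatL',ang('flatL1','flatL2'),'flatR',ang('flatR1','flatR2'),'width',ang('Lmouth','Rmouth'))
# lower arc of silver at z=26
for tag,cen,r in(('wB',(230,172),40),('wA',(255,130),32)):
    s,m,im=pickle.load(open(tag+'.pkl','rb')); g=cv2.cvtColor(im,cv2.COLOR_RGB2GRAY).astype(float)
    pts=[]
    for a in np.radians(np.arange(20,161,3)):
        rr=np.arange(15,50,.25); x=(cen[0]+rr*np.cos(a)).astype(np.float32);y=(cen[1]+rr*np.sin(a)).astype(np.float32)
        p=cv2.remap(g.astype(np.float32),x[None],y[None],cv2.INTER_LINEAR)[0]
        p=cv2.GaussianBlur(p[None],(9,1),2)[0]; i=np.argmin(np.gradient(p)); pts.append((x[i],y[i]))
    Q=onplane(m,pts,26)[:,:2]; print(tag,circ(Q),circ(Q,30))
    Q=onplane(m,pts,12)[:,:2]; print(' z12',circ(Q),circ(Q,30))
```

```text
Rmouth [533.5 167.2]
Rend [570.2 156.8]
Lmouth [528.3 151.2]
flatL1 [541.  126.9]
flatL2 [560.4 121.4]
flatR1 [563.3 177.9]
flatR2 [576.  174.4]
slot R (np.float64(164.09512842422566), np.float64(38.14825860646029)) flatL (np.float64(164.20399470715088), np.float64(20.0653250277877)) flatR (np.float64(164.53410175217968), np.float64(13.2669534826495)) width (np.float64(-107.99755497889684), np.float64(16.894901176919777))
wB (array([559.57139102, 150.32767375,  29.07721036]), np.float64(0.1228017172229734)) (array([558.51539892, 150.71032632]), np.float64(0.15223175812425183))
 z12 (array([562.25793091, 147.95602564,  30.543063  ]), np.float64(0.12944413537622879)) (array([562.87473969, 147.72563092]), np.float64(0.23164510374855496))
wA (array([559.46252367, 150.32234778,  29.18222167]), np.float64(0.16495943505639943)) (array([558.51954043, 150.65940924]), np.float64(0.15471431023763316))
 z12 (array([560.86223303, 149.62999189,  30.32842436]), np.float64(0.1699351333614345)) (array([561.2385778 , 149.49161272]), np.float64(0.20548466492017425))
```

The silver slot faces 164.3°, and both edges and both flats agree. The plate centre is (560.1,149.5), and the silver top matches z=26 in both views. The brass target is therefore yaw -15.7°. Now the wrist camera goes over the brass disc.

Run:
```python
from plan import *
plan([497,-122,180],58.0)
```

```text
pos [581.5 162.1 135. ] yaw 65.31 tilt [ 1.5e-03  3.0e-04 -1.0e+00] t 2.65 F [0.8 0.8 0.9] w 91.2
world d [ -84.5 -284.1   45. ] shift tool mm (now) [  41.95  -45.22 -293.43]  (in target frame) [  78.88  -45.01 -285.75] turn deg [-0.06  7.31  0.07]
```

>>> drive_tool(
  series=[
    [[0, -0.02, 0, 0, 7.3, 0], [0.01, -0.025, -0.035, 0, 0, 0], [0.01, 0, -0.045, 0, 0, 0], [0.012, 0, -0.045, 0, 0, 0], [0.012, 0, -0.045, 0, 0, 0], [0.012, 0, -0.045, 0, 0, 0], [0.012, 0, -0.045, 0, 0, 0], [0.011, 0, -0.026, 0, 0, 0], [0, 0, 0, 0, 0, 0], [0, 0, 0, 0, 0, 0]],
  ],
)

```text
time_s: 3.65
tcp_pos: [496.4, -122.8, 179.4]
orientation: [[0.847, 0.001, 0.531], [-0.531, -0.0, 0.847], [0.001, -1.0, 0.0]]
wrist_force: [-0.6, 0.2, 0.2]
width: 91.1
```

```bash
python3 -c "
from look import *
s,m,im=look('wC')"
```

```text
3.65 [ 496.39806399 -122.76740009  179.40039017] 0.030968858458176447
```

View pics/wC.png

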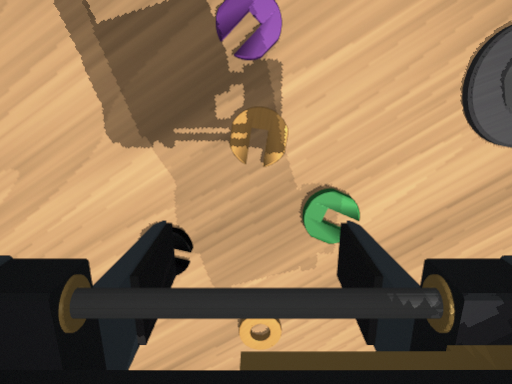

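The brass disc is at (259,136), partly in shadow, with its slot opening downward at about (259,165). The green disc at (330,215) is close by and the purple one at (250,28), so I'll check finger clearance. I'll take a second, lower view.

>>> drive_tool(
  series=[
    [[-0.01, 0.03, 0.01, 0, 0, 0], [-0.01, 0.03, 0.01, 0, 0, 0], [0, 0, 0, 0, 0, 0], [0, 0, 0, 0, 0, 0], [0, 0, 0, 0, 0, 0]],
  ],
)

```text
time_s: 4.2
tcp_pos: [491.2, -94.8, 120.4]
orientation: [[0.849, 0.002, 0.529], [-0.529, -0.001, 0.849], [0.002, -1.0, 0.001]]
wrist_force: [-1.1, -0.3, -0.5]
width: 91.3
```

```bash
python3 -c "
from look import *
s,m,im=look('wD')
for t,(x,y) in (('wC',(220,95)),('wD',None or (0,0))):
    s,m,im=pickle.load(open(t+'.pkl','rb'))
    c=proj(m,[460,-100,14])[0];c=c.astype(int);print(t,c)
    k=im[max(c[1]-40,0):c[1]+40,c[0]-40:c[0]+40,::-1];k=(255*(k/255.)**.6).astype(np.uint8)
    cv2.imwrite('pics/'+t+'z.png',cv2.resize(k,(560,560),interpolation=cv2.INTER_CUBIC)); print(max(c[1]-40,0),c[0]-40,k.shape)
"
```

```text
4.2 [491.20977418 -94.80674066 120.41078794] 0.008487284650556412
wC [255 135]
95 215 (80, 80, 3)
wD [230 166]
126 190 (80, 80, 3)
```

View pics/wCz.png

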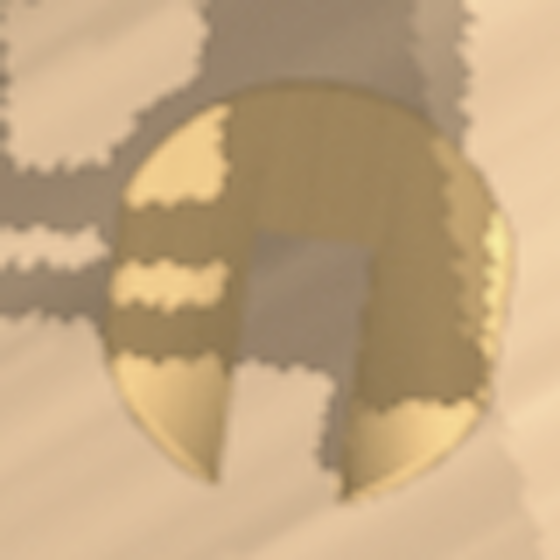

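View pics/wDz.png

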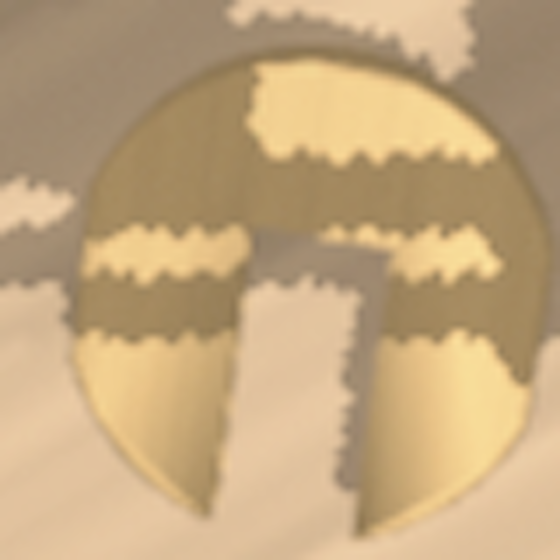

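```bash
cat > br.py <<'E'
from fit import *
o={'wC':(215,95),'wD':(190,126)}
pt={'Rm':((343,500),(357,537)),'Lm':((215,485),(208,517)),'Bl':((255,232),(252,232)),'Br':((372,240),(388,250)),
'fL1':((125,205),(83,205)),'fL2':((107,310),(72,330)),'fR1':((513,225),(550,240)),'fR2':((493,395),(530,410))}
M={t:pickle.load(open(t+'.pkl','rb'))[1] for t in o}
f=lambda t,p:(o[t][0]+(p[0]+.5)/7-.5,o[t][1]+(p[1]+.5)/7-.5)
P={}
for k,(a,b) in pt.items():
    X,e=tri([M['wC'],M['wD']],[f('wC',a),f('wD',b)])
    A=onplane(M['wC'],[f('wC',a)],14)[0][:2];B=onplane(M['wD'],[f('wD',b)],14)[0][:2]
    P[k]=(A+B)/2; print(k,X.round(1),np.round(e,1),A.round(1),B.round(1))
def ang(a,b): d=P[a]-P[b]; return np.degrees(np.arctan2(d[1],d[0])).round(2),np.hypot(*d).round(1)
print(ang('Rm','Br'),ang('Lm','Bl'),ang('fL2','fL1'),ang('fR2','fR1'),'widths',ang('Lm','Rm'),ang('Bl','Br'))
for t,cen in(('wC',(258,136)),('wD',(234,165))):
    im=pickle.load(open(t+'.pkl','rb'))[2]; hsv=cv2.cvtColor(im,cv2.COLOR_RGB2HSV)
    k=(hsv[:,:,1]>125)&(hsv[:,:,0]>14)&(hsv[:,:,0]<35); k=k.astype(np.uint8)
    w=np.zeros_like(k);cv2.circle(w,cen,42,1,-1);k&=w
    k=cv2.morphologyEx(k,cv2.MORPH_CLOSE,np.ones((3,3),np.uint8))
    cs,_=cv2.findContours(k,cv2.RETR_EXTERNAL,cv2.CHAIN_APPROX_NONE);c=max(cs,key=cv2.contourArea)
    h=cv2.convexHull(c).reshape(-1,2).astype(float)
    print(t,cv2.contourArea(c),h.min(0),h.max(0),[ (z,circ(onplane(M[t],h,z)[:,:2])) for z in(0,14)])
E
python3 br.py
```

```text
Rm [ 490.6 -109.5   15.1] [0.1 0.1] [ 490.7 -109.6] [ 490.9 -109.7]
Lm [ 479.4 -124.4   12.2] [0. 0.] [ 479.  -124.2] [ 479.  -123.9]
Bl [452.  -99.9  13.3] [0.3 0.3] [ 451.6 -100. ] [452.2 -99.7]
Br [460.8 -86.3  22.2] [0.5 0.5] [461.3 -86.7] [462.6 -87.2]
fL1 [ 438.3 -112.2   25.3] [0.1 0.1] [ 438.8 -113.4] [ 438.9 -114.9]
fL2 [ 449.3 -122.2   23.6] [0.3 0.3] [ 449.7 -123.6] [ 450.7 -124.7]
fR1 [468.  -69.1  31.6] [0.5 0.5] [470.  -68.9] [471.7 -70.2]
fR2 [489.9 -83.6   8.7] [0.3 0.3] [489.1 -83.4] [488.3 -83.1]
(np.float64(-38.22), np.float64(36.8)) (np.float64(-41.73), np.float64(36.3)) (np.float64(-41.31), np.float64(15.1)) (np.float64(-37.59), np.float64(22.5)) widths (np.float64(-129.4), np.float64(18.6)) (np.float64(-127.72), np.float64(16.3))
wC 2132.5 [229. 106.] [288. 166.] [(0, (array([464.85436011, -99.68697396,  31.13945434]), np.float64(0.2352792250778144))), (14, (array([463.2847521 , -98.80581535,  29.89327984]), np.float64(0.2248184483737674)))]
wD 2969.5 [200. 132.] [268. 202.] [(0, (array([ 465.33534268, -100.61980428,   31.69659603]), np.float64(0.3104791376393834))), (14, (array([463.16018939, -98.1739892 ,  30.17016863]), np.float64(0.29745599645761445)))]
```

Run:
```python
from fit import *
s,m,im=pickle.load(open('wC.pkl','rb')); hsv=cv2.cvtColor(im,cv2.COLOR_RGB2HSV)
c=np.array([463.2,-98.5]); a=np.radians(50.3); j=np.array([np.cos(a),np.sin(a)]); p=np.array([j[1],-j[0]])
for n,lo,hi in(('green',45,85),('purple',120,155)):
    k=((hsv[:,:,0]>=lo)&(hsv[:,:,0]<=hi)&(hsv[:,:,1]>100)).astype(np.uint8)
    cs,_=cv2.findContours(k,0,cv2.CHAIN_APPROX_NONE); q=max(cs,key=cv2.contourArea).reshape(-1,2)
    P=onplane(m,q,7)[:,:2]-c; print(n,'jaw',(P@j).min().round(1),(P@j).max().round(1),'perp',(P@p).min().round(1),(P@p).max().round(1))
    for w in(16,): Q=P[np.abs(P@p)<w+3]; print(' in finger strip jaw range', (Q@j).min() if len(Q) else None,(Q@j).max() if len(Q) else None)
plan([463.2,-98.5,60],50.3)
```

```text
green jaw 58.0 119.8 perp 44.4 106.4
 in finger strip jaw range None None
purple jaw -53.3 6.5 perp -122.7 -70.0
 in finger strip jaw range None None
pos [491.2 -95.  120.4] yaw 58.03 tilt [ 2.2e-03 -6.0e-04 -1.0e+00] t 4.25 F [ 1.1 -0.6  0.7] w 91.7
world d [-28.   -3.5 -60.4] shift tool mm (now) [-22.03  60.39 -17.86]  (in target frame) [-19.31  60.45 -20.6 ] turn deg [-0.05  7.73  0.12]
```

The fingers clear the green and purple discs. Brass centre is (463.2,-98.5), slot at -39.7°, radius 30 at z=14. Turning and descending to z=60.

>>> drive_tool(
  series=[
    [[0, 0, 0, 0, 7.7, 0.1], [-0.01, 0.02, -0.01, 0, 0, 0], [-0.0093, 0.02, -0.0106, 0, 0, 0], [0, 0.02, 0, 0, 0, 0], [0, 0, 0, 0, 0, 0], [0, 0, 0, 0, 0, 0], [0, 0, 0, 0, 0, 0]],
  ],
)

```text
time_s: 4.95
tcp_pos: [463.1, -98.4, 60.3]
orientation: [[0.77, 0.001, 0.639], [-0.639, 0.001, 0.77], [0.0, -1.0, 0.001]]
wrist_force: [1.2, 0.3, 1.0]
width: 90.9
```

```bash
python3 -c "
from look import *
s,m,im=look('wE')
plan([463.2,-98.5,3],50.3)"
```

```text
4.95 [463.08230109 -98.415873    60.27964892] 0.004487757407786571
pos [463.  -98.4  60.2] yaw 50.32 tilt [ 6.e-04  5.e-04 -1.e+00] t 5.0 F [ 0.1 -1.  -0.1] w 91.3
world d [  0.2  -0.1 -57.2] shift tool mm (now) [ 2.300e-01  5.721e+01 -3.000e-02]  (in target frame) [2.400e-01 5.721e+01 1.000e-02] turn deg [-0.04  0.02  0.01]
```

View pics/wE.png

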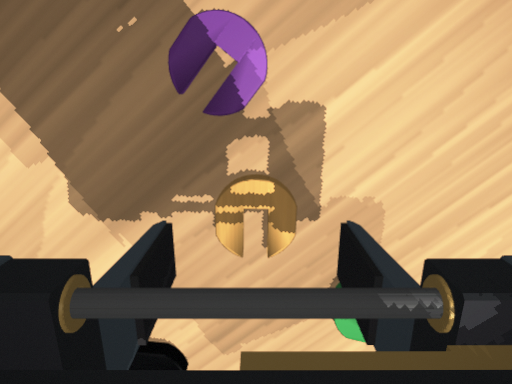

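The brass disc is centred between the fingers, with the slot vertical in the image around column 256. Descending to about z=3.

>>> drive_tool(
  series=[
    [[0, 0.02, 0, 0, 0, 0], [0, 0.02, 0, 0, 0, 0], [0, 0.01, 0, 0, 0, 0], [0, 0.007, 0, 0, 0, 0], [0, 0, 0, 0, 0, 0], [0, 0, 0, 0, 0, 0]],
  ],
)

```text
time_s: 5.6
tcp_pos: [462.2, -98.1, 2.5]
orientation: [[0.77, -0.001, 0.639], [-0.639, 0.001, 0.77], [-0.001, -1.0, 0.0]]
wrist_force: [0.7, -0.8, 0.3]
width: 91.1
```

>>> drive_tool(
  series=[
    [[0, 0, 0, 0, 0, 0], [0, 0, 0, 0, 0, 0], [0, 0, 0, 0, 0, 0], [0, 0, 0, 0, 0, 0], [0, 0, 0, 0, 0, 0], [0, 0, 0, 0, 0, 0], [0, 0, 0, 0, 0, 0], [0, 0, 0, 0, 0, 0]],
  ],
  claw=-1,
)

```text
time_s: 6.4
tcp_pos: [461.9, -98.0, 2.1]
orientation: [[0.77, -0.001, 0.639], [-0.639, 0.001, 0.77], [-0.002, -1.0, -0.0]]
wrist_force: [-0.0, -0.5, 5.1]
width: 55.5
```

The opening is 55.5 mm against 56 mm across the flats, so the disc is gripped. Lifting.

>>> drive_tool(
  series=[
    [[0, -0.005, 0, 0, 0, 0], [0, -0.015, 0, 0, 0, 0], [0, -0.03, 0, 0, 0, 0], [0, -0.04, 0, 0, 0, 0], [0, -0.03, 0, 0, 0, 0], [0, -0.01, 0, 0, 0, 0], [0, 0, 0, 0, 0, 0], [0, 0, 0, 0, 0, 0], [0, 0, 0, 0, 0, 0]],
  ],
)

```text
time_s: 7.3
tcp_pos: [461.0, -97.9, 130.4]
orientation: [[0.77, -0.004, 0.639], [-0.639, 0.002, 0.77], [-0.004, -1.0, -0.001]]
wrist_force: [0.6, 0.1, -2.7]
width: 55.9
```

```bash
python3 -c "
from look import *
s,m,im=look('wF')
plan([560,149.8,132],74.3)"
```

```text
7.3 [461.02809978 -97.87762725 130.40086216] 0.0038593894194415505
pos [461.1 -97.9 130.5] yaw 50.31 tilt [-0.0039  0.0017 -1.    ] t 7.35 F [ 0.6  0.7 -1.4] w 55.9
world d [ 98.9 247.7   1.5] shift tool mm (now) [-82.1   -1.46 253.78]  (in target frame) [ 28.16  -1.49 265.24] turn deg [ 2.000e-02 -2.399e+01 -2.400e-01]
```

View pics/wF.png

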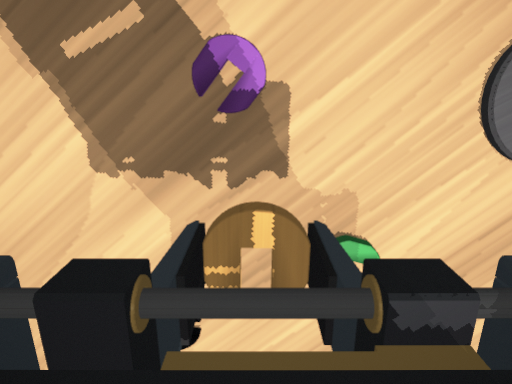

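Run:
```python
from fit import *
s,m,im=pickle.load(open('wF.pkl','rb')); R=s['orientation']; t=s['tcp_pos']
# intersect rays with the tool plane y=-11.9 (disc top)
o,d=rays(m,[(241,249),(272,249),(256,202.5),(241,285),(272,285)])
O=R.T@(o-t);D=d@R
for i in range(5): print((O+D[i]*((-11.9-O[1])/D[i,1])).round(1))
plan([558.8,150.0,130],74.3)
```

```text
[ -6.1 -11.9  -7.2]
[ -6.1 -11.9   8.8]
[-31.5 -11.9   0.5]
[ 15.2 -11.9  -7.5]
[ 15.1 -11.9   9.1]
pos [461.1 -97.9 130.5] yaw 50.31 tilt [-0.0039  0.0017 -1.    ] t 7.35 F [ 0.6  0.7 -1.4] w 55.9
world d [ 97.7 247.9  -0.5] shift tool mm (now) [-83.15   0.54 253.17]  (in target frame) [ 26.95   0.51 265.11] turn deg [ 2.000e-02 -2.399e+01 -2.400e-01]
```

>>> drive_tool(
  series=[
    [[0, 0, 0, 0, -8, -0.1], [0, 0, 0, 0, -8, -0.1], [0, 0, 0, 0, -8, 0], [0.003, 0, 0.03, 0, 0, 0], [0.004, 0, 0.04, 0, 0, 0], [0.004, 0, 0.04, 0, 0, 0], [0.004, 0, 0.04, 0, 0, 0], [0, 0, 0, 0, 0, 0], [0, 0, 0, 0, 0, 0]],
  ],
)

```text
time_s: 8.25
tcp_pos: [516.5, 42.8, 130.8]
orientation: [[0.963, -0.0, 0.269], [-0.269, -0.001, 0.963], [-0.0, -1.0, -0.001]]
wrist_force: [0.0, 0.3, -2.3]
width: 55.6
```

```bash
python3 -c "
from look import *
plan([558.8,150,130],74.3)"
```

```text
pos [516.5  42.8 130.8] yaw 74.42 tilt [-4.e-04 -1.e-03 -1.e+00] t 8.25 F [ 0.   0.3 -2.3] w 55.6
world d [ 42.3 107.2  -0.8] shift tool mm (now) [ 11.98   0.71 114.65]  (in target frame) [ 11.75   0.82 114.68] turn deg [ 0.06  0.12 -0.01]
```

>>> drive_tool(
  series=[
    [[0.003, 0, 0.03, 0, 0, 0], [0.004, 0, 0.04, 0, 0, 0], [0.003, 0, 0.03, 0, 0, 0], [0.002, 0, 0.0147, 0, 0, 0], [0, 0, 0, 0, 0, 0], [0, 0, 0, 0, 0, 0], [0, 0, 0, 0, 0, 0]],
  ],
)

```text
time_s: 8.95
tcp_pos: [558.9, 148.1, 131.6]
orientation: [[0.962, 0.001, 0.271], [-0.271, -0.001, 0.962], [0.001, -1.0, -0.001]]
wrist_force: [0.7, -0.5, -2.8]
width: 55.6
```

```bash
python3 -c "
from look import *
plan([558.8,150,130],74.3)
s,m,im=look('wG')
s,m,i2=look('sG','scene'); c=proj(m,[560,150,60])[0]; crop(i2,c,50,6,'pics/sGc.png')"
```

```text
pos [558.9 148.1 131.6] yaw 74.26 tilt [ 6.0e-04 -1.1e-03 -1.0e+00] t 8.95 F [ 0.7 -0.5 -2.8] w 55.6
world d [-0.1  1.9 -1.6] shift tool mm (now) [-0.6   1.58  1.79]  (in target frame) [-0.6   1.58  1.79] turn deg [ 0.05 -0.04  0.05]
8.95 [558.89368024 148.11339862 131.58293409] 0.004259402397231048
9.0 [559.05503169 148.23745998 131.75894419] 0.004756133241248067
```

View pics/wG.png

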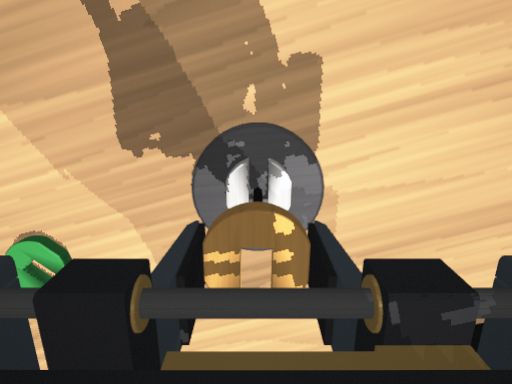

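View pics/sGc.png

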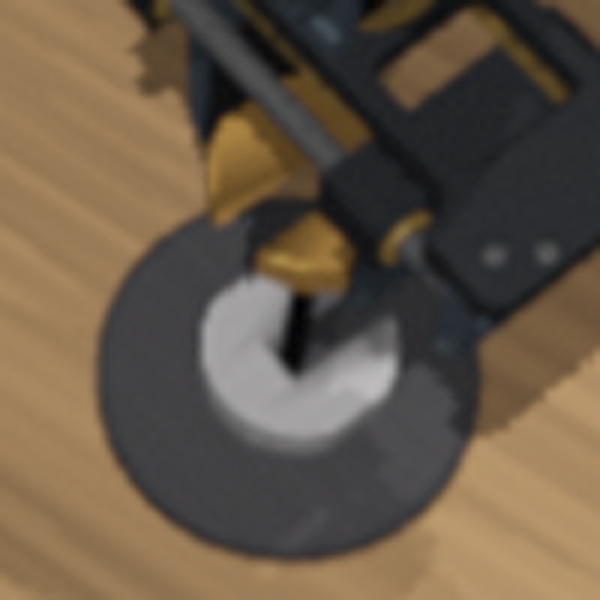

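The slots sit opposite each other in the wrist view: the silver slot opens up and the brass slot opens down. The stem top is at about (258,192) and the brass slot spans columns 241–272. I'll check the lateral offset in the tool frame.

Run:
```python
from fit import *
s,m,im=pickle.load(open('wG.pkl','rb')); R=s['orientation'];t=s['tcp_pos']
hsv=cv2.cvtColor(im,cv2.COLOR_RGB2HSV)
k=((hsv[:,:,1]<75)&(np.arange(384)[:,None]<200)).astype(np.uint8); w=np.zeros_like(k);cv2.circle(w,(257,187),75,1,-1);k&=w
k=cv2.morphologyEx(k,cv2.MORPH_OPEN,np.ones((3,3),np.uint8))
cs,_=cv2.findContours(k,0,cv2.CHAIN_APPROX_NONE);c=max(cs,key=cv2.contourArea).reshape(-1,2).astype(float);c=c[c[:,1]<196]
q,e=circ(onplane(m,c,12)[:,:2]);print(q,e, 'tool',(R.T@(np.array([q[0],q[1],12])-t)).round(2))
b=im[185:205,245:272].min(axis=2); print(b)
P=onplane(m,[(258,192)],65)[0]; print('stem top',P,(R.T@(P-t)).round(2))
```

```text
[559.20918854 149.56830116  58.41063707] 0.19683852477240293 tool [ -0.2  119.58   1.6 ]
[[186 153 110 105  81  52  52  51  51  50  50  51  50  81 103 103 104 105
  104 105  85  52  51 106 159 186 203]
 [188 156 110 105  94  73  50  50  52  50  52  51  51  65  91 105 104 104
  105 105  97  73  51 109 159 187 205]
 [191 174 138 106 102  84  51  51  50  52  47  36  33  35  68  97 104 105
  104 104 104  84  49 111 162 190 211]
 [194 187 157 106 101  83  49  70  69  39  28  17   9  13  38  67  92 103
  102 103 102  82  56 115 165 188 208]
 [197 191 158 106 100  94  85  93  78  21  14   7   8  11  11  24  61  92
  102 100 100  81  60 119 168 187 207]
 [200 192 176 136  99 100 100 100  75  13   7  12  12  10  12  13  39  81
  101  90  75  65  61 122 172 190 211]
 [202 195 190 154  99 100 100  94  65   7  10  10  14  11  12  14  30  75
  100  93  70  50  60 136 183 193 206]
 [204 197 193 156  99 100  99  89  57  10  12  10  11   8   9   9  23  75
  101 101  81  48  60 146 193 196 206]
 [207 200 195 157  99  88  75  76  57   8   8  10  11  10  11  10  18  72
  101 100  82  49  60 150 197 198
[... 622 characters left out ...]
10   9  14  10   5  59
   99 111 113 113 113 173 215 217 223]
 [223 218 215 172 106 111 113  94  46   9   6  10  10  11  11  14  11  72
  119 133 133 133 133 181 218 219 226]
 [225 219 216 173 101 105  97  84  46  25  30  30  28  30  28  25  23  65
  106 125 134 133 132 184 221 221 227]
 [171 152 149 119  71  71  65  57  46  39  40  40  41  40  40  38  39  51
   72  86  92  97  99 161 201 214 230]
 [ 77  42  46  44  44  46  45  44  43  43  44  44  44  44  45  44  43  44
   43  43  43  49  52  97 124 146 171]
 [ 44  45  45  45  43  44  42  42  43  44  44  44  45  44  44  44  44  44
   44  43  43  44  42  43  43  56  66]]
stem top [546.49330644 153.55127083  65.        ] [-13.47  66.57   1.93]
```

>>> drive_tool(
  series=[
    [[-0.001, 0.01, 0.001, 0, 0, 0], [0, 0.02, 0, 0, 0, 0], [0, 0.02, 0, 0, 0, 0], [0, 0.005, 0, 0, 0, 0], [0, 0, 0, 0, 0, 0], [0, 0, 0, 0, 0, 0], [0, 0, 0, 0, 0, 0]],
  ],
)

```text
time_s: 9.75
tcp_pos: [559.5, 150.7, 77.8]
orientation: [[0.963, 0.003, 0.27], [-0.27, -0.001, 0.963], [0.003, -1.0, 0.0]]
wrist_force: [0.7, 0.2, -2.5]
width: 55.6
```

```bash
python3 -c "
from look import *
plan([558.4,149.5,29],74.3)
s,m,im=look('wH')
s,m,i2=look('sH','scene'); c=proj(m,[560,150,60])[0]; crop(i2,c,50,6,'pics/sHc.png')
s,m,i2=look('tH','top'); c=proj(m,[560,150,60])[0]; crop(i2,c,50,6,'pics/tHc.png')"
python3 -c "
import cv2,numpy as np
cv2.imwrite('pics/stH.png',cv2.resize(np.hstack([cv2.imread('pics/sHc.png'),cv2.imread('pics/tHc.png')]),(800,400)))"
```

```text
pos [559.5 150.7  77.8] yaw 74.31 tilt [ 2.9e-03 -5.0e-04 -1.0e+00] t 9.75 F [ 0.7  0.2 -2.5] w 55.6
world d [ -1.1  -1.2 -48.8] shift tool mm (now) [-0.91 48.78 -1.47]  (in target frame) [-0.77 48.78 -1.46] turn deg [-0.02  0.01  0.17]
9.75 [559.53458402 150.69536441  77.77803882] 0.0025770257249192077
9.8 [559.4760743  150.74254882  77.75055485] 0.002372927814601358
9.85 [559.38631833 150.68989932  77.67632516] 0.0022781475072959864
```

View pics/wH.png

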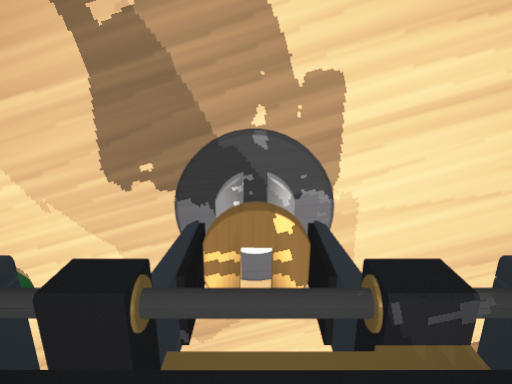

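View pics/stH.png

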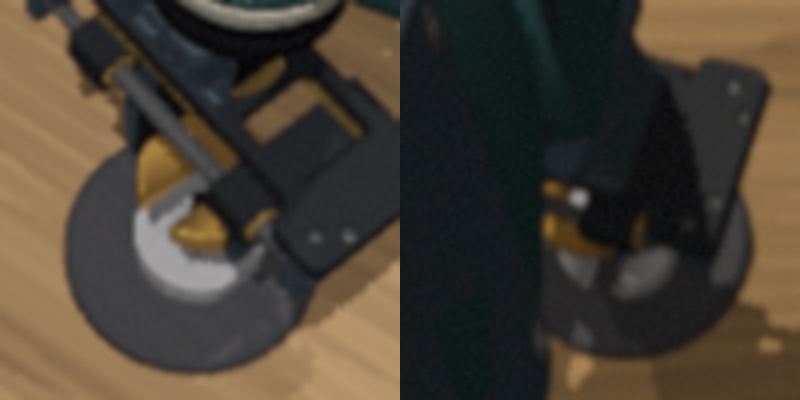

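The stem isn't visible through the slot yet. I'll check whether the geometry predicts that by projecting the expected stem and slot outlines into the pictures.

Run:
```python
from fit import *
out=[]
for t,r in(('sH',24),('wH',45),('sG',24)):
    s,m,im=pickle.load(open(t+'.pkl','rb')); S=(s['tcp_pos'],s['orientation'])
    T,R=S; cx,cz=1.0,0.0
    th=np.linspace(0,2*np.pi,60)
    stem=lambda z:np.c_[560+4*np.cos(th),149.5+4*np.sin(th),np.full(60,z)]
    def slot(y): # tool y
        return np.array([[x+cx,y,z+cz] for x,z in((28.6,9),(-9,9),(-9,-9),(28.6,-9))])@R.T+T
    c=proj(m,[560,149.5,65])[0] if t[0]=='s' else np.array([256,255]); c=c.astype(int); S_=10 if r<30 else 6
    S_=400//(2*r)
    k=cv2.resize(im[c[1]-r:c[1]+r,c[0]-r:c[0]+r,::-1],None,fx=S_,fy=S_,interpolation=cv2.INTER_CUBIC); k=(255*(k/255.)**.6).astype(np.uint8)
    def dr(P,col,cl):
        q=(proj(m,P)-(c-r)+.5)*S_; cv2.polylines(k,[q.astype(np.int32)],cl,col,1)
    dr(stem(65),(0,0,255),True);dr(stem(26),(255,0,255),True);dr(slot(-11.9),(0,255,0),False);dr(slot(2.1),(255,255,0),False)
    out.append(cv2.resize(k,(390,390)))
cv2.imwrite('pics/ov1.png',np.hstack(out[:2])); cv2.imwrite('pics/ov2.png',out[2])
```

```text
(no output)
```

View pics/ov1.png

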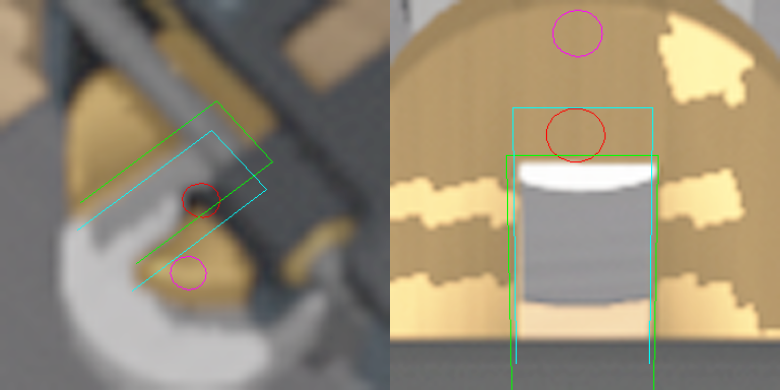

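The overlay agrees: a dark stem tip shows inside the predicted red circle in the scene view. In the wrist view the slot outline matches, and the stem is hidden but laterally central to within about 1 mm. Descending with a small correction.

>>> drive_tool(
  series=[
    [[-0.0008, 0.002, -0.0012, 0, 0, 0.1], [0, 0.008, 0, 0, 0, 0], [0, 0.01, 0, 0, 0, 0], [0, 0.005, 0, 0, 0, 0], [0, 0, 0, 0, 0, 0], [0, 0, 0, 0, 0, 0]],
  ],
)

```text
time_s: 10.5
tcp_pos: [557.8, 149.6, 51.7]
orientation: [[0.963, -0.001, 0.27], [-0.27, -0.0, 0.963], [-0.0, -1.0, -0.001]]
wrist_force: [0.5, 0.6, -2.0]
width: 55.6
```

```bash
python3 -c "
from look import *
plan([558.4,149.5,29],74.3)
s,m,im=look('wI')
crop(im,(256,240),60,5,'pics/wIc.png')"
```

```text
pos [557.8 149.6  51.7] yaw 74.32 tilt [-6.e-04 -5.e-04 -1.e+00] t 10.5 F [ 0.5  0.6 -2. ] w 55.6
world d [  0.6  -0.1 -22.7] shift tool mm (now) [ 0.64 22.67  0.06]  (in target frame) [ 0.63 22.67  0.05] turn deg [ 0.04  0.02 -0.03]
10.5 [557.77810799 149.62540784  51.66581723] 0.010273226344077015
```

View pics/wIc.png

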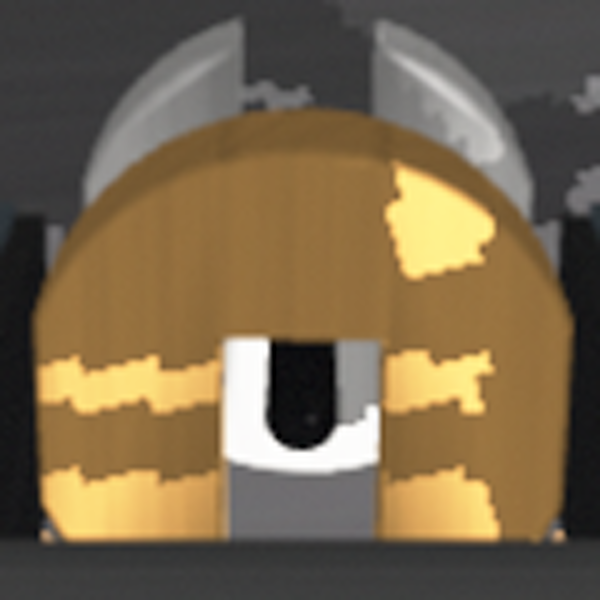

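The stem now stands in the brass slot, centred laterally, with no contact force. Lowering on.

>>> drive_tool(
  series=[
    [[0.0005, 0.005, 0, 0, 0, 0], [0, 0.008, 0, 0, 0, 0], [0, 0.005, 0, 0, 0, 0], [0, 0.002, 0, 0, 0, 0], [0, 0, 0, 0, 0, 0], [0, 0, 0, 0, 0, 0], [0, 0, 0, 0, 0, 0]],
  ],
)

```text
time_s: 11.25
tcp_pos: [558.5, 149.5, 32.1]
orientation: [[0.963, 0.0, 0.27], [-0.27, -0.0, 0.963], [0.0, -1.0, -0.0]]
wrist_force: [-0.9, 0.4, -2.6]
width: 56.1
```

>>> drive_tool(
  series=[
    [[0, 0.001, 0, 0, 0, 0], [0, 0.0005, 0, 0, 0, 0], [0, 0, 0, 0, 0, 0], [0, 0, 0, 0, 0, 0]],
  ],
)

```text
time_s: 11.65
tcp_pos: [558.3, 149.5, 30.4]
orientation: [[0.963, -0.0, 0.27], [-0.27, -0.0, 0.963], [-0.0, -1.0, -0.0]]
wrist_force: [-0.7, 0.6, -2.4]
width: 55.8
```

>>> drive_tool(
  series=[
    [[0, 0.0005, 0, 0, 0, 0], [0, 0.0005, 0, 0, 0, 0], [0, 0, 0, 0, 0, 0], [0, 0, 0, 0, 0, 0]],
  ],
)

```text
time_s: 12.05
tcp_pos: [558.3, 149.5, 29.4]
orientation: [[0.963, -0.0, 0.27], [-0.27, -0.0, 0.963], [-0.0, -1.0, -0.0]]
wrist_force: [0.1, 0.1, -2.0]
width: 55.6
```

>>> drive_tool(
  series=[
    [[0, 0.0005, 0, 0, 0, 0], [0, 0, 0, 0, 0, 0], [0, 0, 0, 0, 0, 0]],
  ],
)

```text
time_s: 12.35
tcp_pos: [558.3, 149.5, 28.9]
orientation: [[0.963, -0.0, 0.27], [-0.27, -0.0, 0.963], [-0.0, -1.0, -0.0]]
wrist_force: [-0.8, 0.1, -1.8]
width: 56.1
```

>>> drive_tool(
  series=[
    [[0, 0.0005, 0, 0, 0, 0], [0, 0, 0, 0, 0, 0], [0, 0, 0, 0, 0, 0]],
  ],
)

```text
time_s: 12.65
tcp_pos: [558.3, 149.5, 28.4]
orientation: [[0.963, -0.0, 0.27], [-0.27, -0.0, 0.963], [-0.0, -1.0, -0.0]]
wrist_force: [0.5, 0.8, -1.8]
width: 55.8
```

>>> drive_tool(
  series=[
    [[0, 0.0005, 0, 0, 0, 0], [0, 0, 0, 0, 0, 0], [0, 0, 0, 0, 0, 0]],
  ],
)

```text
time_s: 12.95
tcp_pos: [558.4, 149.5, 28.1]
orientation: [[0.963, -0.0, 0.27], [-0.27, -0.0, 0.963], [0.0, -1.0, -0.0]]
wrist_force: [-1.2, -1.4, 3.0]
width: 55.6
```

Contact came at TCP z=28.1 (Fz went from -1.8 to +3.0), which is exactly where it was predicted. Releasing.

>>> drive_tool(
  series=[
    [[0, 0, 0, 0, 0, 0], [0, 0, 0, 0, 0, 0], [0, 0, 0, 0, 0, 0], [0, 0, 0, 0, 0, 0], [0, 0, 0, 0, 0, 0], [0, 0, 0, 0, 0, 0], [0, 0, 0, 0, 0, 0]],
  ],
  claw=1,
)

```text
time_s: 13.65
tcp_pos: [558.3, 149.5, 27.9]
orientation: [[0.963, -0.0, 0.27], [-0.27, -0.0, 0.963], [-0.0, -1.0, -0.0]]
wrist_force: [-0.5, -0.3, 0.4]
width: 91.7
```

>>> drive_tool(
  series=[
    [[0, -0.003, 0, 0, 0, 0], [0, -0.01, 0, 0, 0, 0], [0, -0.03, 0, 0, 0, 0], [0, -0.04, 0, 0, 0, 0], [0, -0.04, 0, 0, 0, 0], [0.01, -0.02, 0, 0, 0, 0], [0.02, 0, 0, 0, 0, 0], [0.02, 0, 0, 0, 0, 0], [0, 0, 0, 0, 0, 0], [0, 0, 0, 0, 0, 0]],
  ],
)

```text
time_s: 14.65
tcp_pos: [606.2, 136.0, 171.2]
orientation: [[0.963, -0.0, 0.271], [-0.271, -0.0, 0.963], [-0.0, -1.0, -0.0]]
wrist_force: [-0.4, -0.2, -1.0]
width: 91.0
```

```bash
python3 -c "
from look import *
s,m,im=look('wJ'); c=proj(m,[560,150,30])[0];print(c,crop(im,c,60,6,'pics/wJc.png'))
s,m,i2=look('sJ','scene')"
```

```text
14.65 [606.15946487 135.96275947 171.2043353 ] 0.016497743035017682
[256.77778452 132.48532026] (196, 72)
14.7 [605.75546628 136.07265183 170.9803814 ] 0.006964008059167294
```

View pics/wJc.png

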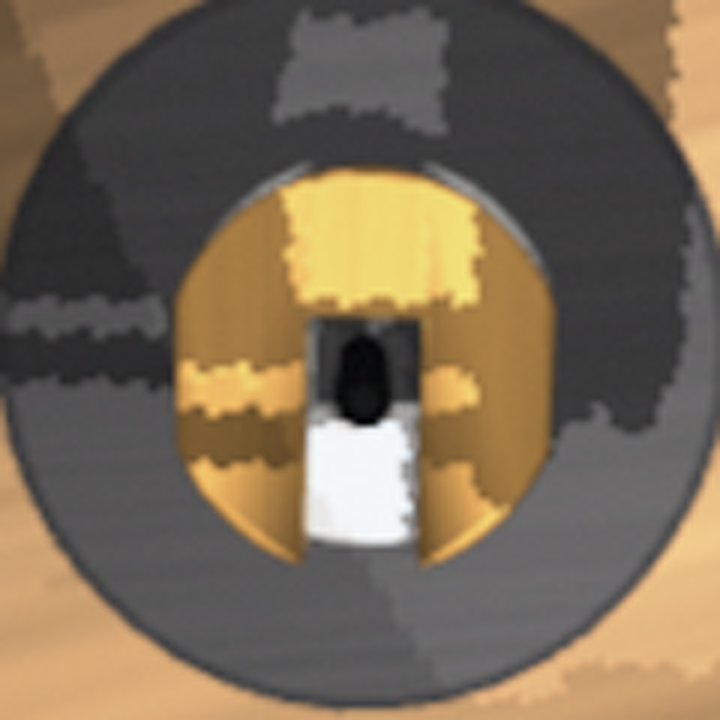

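View pics/sJ.png

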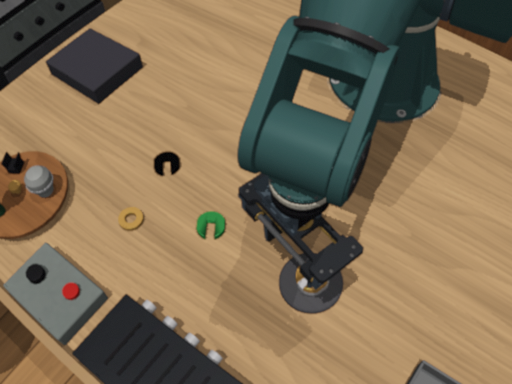

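The brass disc sits on the silver one with the stem in its slot. Its slot opens down in the crop, with its mouth at (300–420,560); the silver slot was seen opening upward. The black disc is unmoved at (167,163). One numeric check follows, then I'll hand in.

```bash
python3 - <<'E'
from fit import *
s,m,im=pickle.load(open('wJ.pkl','rb'))
f=lambda p:(196+(p[0]+.5)/6-.5,72+(p[1]+.5)/6-.5)
for z in(26,40,46):
    P=onplane(m,[f(p) for p in((300,563),(307,318),(420,563),(420,318),(175,380),(553,380))],z)[:,:2]
    a=lambda d:np.degrees(np.arctan2(d[1],d[0])).round(1)
    print(z,'slot',a(P[0]-P[1]),a(P[2]-P[3]),'flat width',np.hypot(*(P[5]-P[4])).round(1),'slot w',np.hypot(*(P[2]-P[0])).round(1),'mid flats',P[4:].mean(0).round(1))
b=[cv2.imread(x)[140:190,140:195].astype(int) for x in('pics/scene0.png','pics/sJ.png')]; print('black diff',np.abs(b[0]-b[1]).mean())
E
python3 -c "
from plant import robot
s=robot.sense();print(s['time_s'],s['wrist_force'],s['width'],robot.close_job())"
```

```text
26 slot -17.8 -15.2 flat width 58.5 slot w 19.1 mid flats [562.5 148.8]
40 slot -17.8 -15.2 flat width 55.9 slot w 18.2 mid flats [560.8 149.3]
46 slot -17.8 -15.2 flat width 54.8 slot w 17.9 mid flats [560.1 149.5]
black diff 22.048
the job is handed in; nothing more can be done
14.75 [-0.59495455  0.07699915  0.52430393] 90.99702606633497 None
```

Run:
```python
import cv2,numpy as np
for x in('pics/scene0.png','pics/sJ.png'):
    i=cv2.imread(x)[140:190,140:195]; k=i.max(axis=2)<45; v,u=np.nonzero(k); print(x,k.sum(),u.mean()+140,v.mean()+140,'mean grey',i.mean())
```

```text
pics/scene0.png 355 166.43380281690142 162.05352112676056 mean grey 99.60424242424243
pics/sJ.png 340 166.3235294117647 162.10882352941178 mean grey 121.61660606060606
```

I gripped the brass disc by its flats and turned it so its slot faces opposite the silver disc's. I lowered it over the stem until it touched gently (about 5 N change at the wrist, at the predicted height). Then I let go, backed off and handed the job in at 14.75 s.

**Last checks:**
- **Position:** the stem stands in the brass slot. At the expected 40 mm top height the flats measure 55.9 mm apart and the slot 18.2 mm wide, as they should. The disc is centred within about 1 mm of the stem axis.
- **Slot direction:** the brass slot edges read -17.8° and -15.2°, against an ideal of -15.7° (the silver slot faces 164.3°).
- **Gripper:** it was open, clear of everything, with no force on it.
- **Black disc:** the plain picture difference around it was large (22 grey levels). That was only the lighting in the picture changing; its mask stayed within about 0.1 pixel. I confirmed this after handing in, from pictures already taken.

**Weaker points:** some brass flat corners gave poor heights when triangulated before the grasp (9–32 mm instead of 14). I relied on the slot mouth and the rim instead, which agreed with 14 mm. The disc's offset along the slot in the grip was known only to about 1 mm, against roughly 5 mm of clearance.

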